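# Snap the remote's case shut

### The arm

A 7-joint arm with a two-finger parallel gripper is mounted at the origin on the work surface. World frame = base frame: x ahead of the robot, y to its left, z up, the work surface at z = 0. Lengths are in m, angles in rad, forces in N, time in s.
With the tool pointing down it reaches from about 0.425 to 0.925 m from the base axis. Payload 6.8 kg.
Tool frame: the origin (TCP) lies at the very end of the fingers, on their centre line; the grasp point (between the pads) lies bot.hold_point_z behind it (bot.hold_point_z is the distance from the TCP to the grasp point, in m); x points along the fingers, z is the direction in which the jaws open and shut, and the axes are right-handed (so a half turn about x gives the same grasp; the last joint's range is limited). The gripper opens to 85 mm and grips with 20 to 120 N. Pads are 22 mm wide; open, the fingers measure 114 mm over their backs; the gripper's body (76 mm by 85 mm) begins 54 mm behind the grasp point. The pads swing forward as they close: fully open they stand 13 mm farther back than shut.
Start: joints at [-1.452, 0.477, 0.022, 1.555, -0.011, 1.109, -0.083], TCP at [0.152, 0.658, 0.231] pointing down, gripper open.
Joint ranges: [-2.96, 2.96], [-0.34, 2.1], [-1.41, 1.46], [0.24, 2.44], [-1.37, 4.51], [0.17, 1.92], [-2.96, 2.96]. Speed limits (rad/s): [2.39, 2.39, 3.14, 3.14, 3.14, 3.14, 3.14].

### API

Orientations are given as a unit quaternion [w, x, y, z].
In Python, from station import bot gives the robot as it stands.
- The arm moves only by the tool drive_tool, never from a script. Its arguments are lists of equal length, an entry for each row: "slide": the shift along the world's x, y, z in mm, a list of three; "turn": the turn, a rotation vector about the world's x, y, z in rad, a list of three; "gripper": the opening, from 0 (shut) to 1 (fully open). A call has 1 to 10 rows; each row is the pose to reach, as a shift and turn from the pose measured when the call began; what a row does not reach only later rows make up. A row lasts 1/10 s, in which the tool goes at most 50 mm and 8.59 degrees, less where a joint would pass 70% of its speed; a pose out of reach is approached as far as the arm can. A call with a gripper value outside its range is refused whole. The fingers move at their own pace and stop on an object; "squeeze" is the grip in N (left out, the last holds). Time passes only in rows, so rows that repeat a pose let the fingers close. It gives the time, the measured TCP pose, the force and the opening at its end, in the units of the state.
- bot.get_obs(): the state, without advancing time (a new reading comes with each control period).
- bot.read_camera(name): name is "side" or "top"; returns a dict with "color" (420x560x3 uint8, red, green, blue), "fovy" (degrees; the focal length in pixels is half the picture's height over the tangent of half this angle, whatever the lens; pixels are square), "cx", "cy" (the principal point, pixels), "dist_coeffs" ([k1, k2, p1, p2, k3] as OpenCV has them; the pictures are not rectified), "R" (3x3) and "t" (3): a world point X has camera coordinates R X + t. Camera axes: x right, y down, z forward; pixel columns grow to the right and rows downward; lengths in m; the calibration is good to about 2 mm. A picture is of the moment at which its call begins. There is no depth.
- bot.hand_in(): hands the job in, once; it reports no verdict.
The state is a dict: "t": time; "q": joint angles; "joint_vel": joint speeds; "joint_torque": joint torques, N m; "eef_pos": TCP position; "tool_rot": TCP orientation; "contact_force": force on the tool from outside, world axes, zero at the start; "torque": the same for the moment, N m; "gripper_width": opening from 0.0 (shut) to 1.0 (fully open).
Only numpy, scipy, OpenCV 4.12 (cv2) and the standard library are available. Lean on these libraries where they do the work, as an engineer would, in place of code of your own. Each camera call takes 0.05 s, during which the arm holds its last target.

### The job

The meeting-room remote control has been put back in its case. Press the free edge of that case's lid down past its spring catch until it clicks and stays shut by itself; leave the other, empty case open just as it is, so that people see its remote is still out.

Things in the scene. Friction and masses are not known exactly. Their poses are not given: they have to be found in the camera images.
- lid (a joint): Lid hinge of the case holding the black remote. rad: 0 = shut; grows as the lid opens (starts 0.55 to 0.9). Light spring and friction hold it. About 2 N at the free edge pushes it down until, near 0.10, its tongue meets the spring catch; 7 to 10 N takes it over the catch, it snaps past near 0.03 and rests on a hard stop at 0. Let go before the snap, it springs open to about 0.5.
- lid_edge (a point): Press point on that lid: on its outer (upper) face, midway along the free edge, 8 mm in from it; 51 mm above the desk when shut. Lid: 108 x 194 x 8 mm, teal frame, clear window; a tongue 36 mm wide hangs 17 mm below mid free edge. Axes: x from hinge to free edge in the lid's plane, y along the free edge, z out of the outer face (up when shut).
- lid_hinge (a point): Middle of that lid's hinge line, 43 mm above the desk, on the case side nearer the robot; the free edge is on the far side. Axes as lid_edge, which lies at x 100, y 0, z 8 mm in this frame. The case: grey box, 100 mm (hinge to front) x 190 x 42 mm, fixed to the desk, foam lined, with a black remote (46 x 160 mm) in its recess.
- other_lid_edge (a point): The same point (same axes) on the lid of the other case, which is alike but empty: the bare yellow floor of its recess shows. It also stands open and is to be left alone.

How it is judged:
At the end, for the whole second after the job is handed in: The lid over the remote is caught shut (hinge within 0.03 rad of fully shut, which it keeps by itself only past the catch), and the empty case's lid edge is within 20 mm of where it stood (value of joint lid below 0.03 rad and distance of other_lid_edge from where it was at the start of the episode below 0.02 m); the robot touches nothing.
It fails at once if the empty case's lid is moved (its edge by more than 20 mm) (distance of other_lid_edge from where it was at the start of the episode above 0.02 m).
It also fails if it takes over 32 s, if anything falls off the work surface, if the arm or the gripper's body presses on something with over 40 N, if the wrist force passes 120 N, or if a joint passes its speed limit or range.

## Working session

There is one attempt and no reset: what is moved stays moved. The work goes in short steps, Python scripts to look and compute and a tool call to move; the robot and the scene stay as the last step left them, time stands still between calls to the robot, and variables do not carry over. Pictures are saved under pics/ and viewed, and the job is handed in when it is done.

Besides the shell and the picture viewer there is one more tool, called as a command line: name --argument value ..., lists and objects as JSON in quotes. drive_tool: Moves the arm, as the interface text tells. Its arguments: {"type":"object","properties":{"slide":{"type":"array"},"turn":{"type":"array"},"gripper":{"type":"array"},"squeeze":{"type":"number"}},"required":["slide","turn","gripper"]}

```bash
mkdir -p pics; python3 - <<'E'
from station import bot
import cv2,json
for n in("side","top"):
    r=bot.read_camera(n); cv2.imwrite(f"pics/{n}0.png",cv2.cvtColor(r["color"],cv2.COLOR_RGB2BGR))
    print(n,{k:(v.tolist() if hasattr(v,'tolist') else v) for k,v in r.items() if k!="color"})
o=bot.get_obs();print(o["t"],o["eef_pos"],o["tool_rot"],o["contact_force"],bot.hold_point_z)
E
```

```text
side {'fovy': 54.30349477592892, 'cx': 285.8296820510494, 'cy': 202.01879803362283, 'dist_coeffs': [-0.06297180387758956, 0.0, 0.0, 0.0, 0.0], 'R': [[-0.970224300525303, -0.24206567142865382, -0.008307670310099524], [-0.15795285101797887, 0.6583492419299962, -0.7359532407058829], [0.1836183638024216, -0.7127274979723975, -0.6769813956886311]], 't': [0.5119403698860936, 0.15758736547417584, 0.7073095337748578]}
top {'fovy': 47.96624344436154, 'cx': 268.0786012203554, 'cy': 212.2278253029494, 'dist_coeffs': [-0.016399922434861065, 0.0, 0.0, 0.0, 0.0], 'R': [[0.029078886559323898, -0.999431570513785, 0.017057380127653437], [-0.9821076355490987, -0.0317429318505086, -0.1856259100279174], [0.18606184604219234, -0.011354388485658817, -0.9824724257247568]], 't': [-0.025743923927135415, 0.5686747718581323, 0.9243569559563947]}
0.1 [0.1517047  0.6571723  0.23041392] [ 0.55294519 -0.4406097   0.55380846  0.43978506] [-0.74528392  0.69075531 -0.91087077] 0.0187
```

View pics/side0.png

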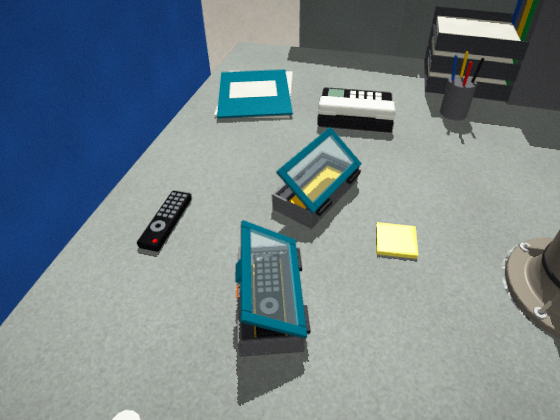

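View pics/top0.png

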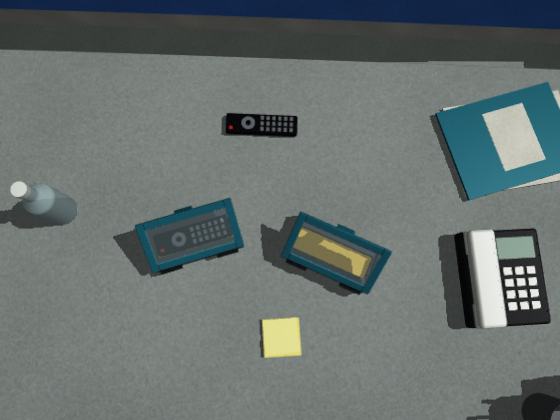

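The black-remote case is at top (190,237) and side (270,285). The empty case is at top (335,252) and side (318,175), and both lids are open. Next I find the lid corners using a teal mask.

```bash
cat > h.py <<'E'
import numpy as np,cv2
from station import bot
def K(r):
    f=210/np.tan(np.radians(r["fovy"]/2)); return np.array([[f,0,r["cx"]],[0,f,r["cy"]],[0,0,1]])
def P(r): return np.c_[r["R"],np.asarray(r["t"])]
def und(r,p): return cv2.undistortPoints(np.float64(p).reshape(-1,1,2),K(r),np.float64(r["dist_coeffs"])).reshape(-1,2)
def proj(r,X): return cv2.projectPoints(np.float64(X).reshape(-1,1,3),cv2.Rodrigues(np.float64(r["R"]))[0],np.float64(r["t"]),K(r),np.float64(r["dist_coeffs"]))[0].reshape(-1,2)
def tri(a,pa,b,pb):
    X=cv2.triangulatePoints(P(a),P(b),und(a,pa).T,und(b,pb).T); return (X[:3]/X[3]).T
def plane(r,p,z):
    u=und(r,p); d=np.c_[u,np.ones(len(u))]@np.asarray(r["R"]); c=-np.asarray(r["R"]).T@np.asarray(r["t"])
    return c+d*((z-c[2])/d[:,2])[:,None]
def teal(r):
    h=cv2.cvtColor(r["color"],cv2.COLOR_RGB2HSV); return cv2.inRange(h,(85,120,50),(103,255,255))
E
python3 - <<'E'
from h import *
for n,c in(("side",(270,285)),("top",(190,237)),("side",(318,170)),("top",(335,252))):
    r=bot.read_camera(n); m=teal(r)
    cs,_=cv2.findContours(m,cv2.RETR_EXTERNAL,cv2.CHAIN_APPROX_NONE)
    for k in cs:
        if cv2.contourArea(k)>800 and cv2.pointPolygonTest(k,c,False)>0:
            for e in(3,5,8): print(n,e,cv2.approxPolyDP(cv2.convexHull(k),e,True).reshape(-1,2).tolist())
    x,y=c; im=cv2.cvtColor(r["color"],cv2.COLOR_RGB2BGR)[max(y-75,0):y+75,max(0,x-90):x+90]
    cv2.imwrite(f"pics/z{n}{x}.png",cv2.resize(im,None,fx=4,fy=4,interpolation=2))
E
```

```text
side 3 [[243, 220], [295, 240], [305, 337], [241, 322], [236, 264]]
side 5 [[243, 220], [295, 240], [305, 337], [241, 322], [236, 264]]
side 8 [[243, 220], [295, 240], [305, 337], [241, 322]]
top 3 [[230, 199], [242, 246], [152, 271], [135, 225], [186, 207]]
top 5 [[230, 199], [242, 246], [152, 271], [135, 225]]
top 8 [[230, 199], [242, 246], [152, 271], [135, 225]]
side 3 [[331, 127], [360, 164], [312, 213], [277, 171]]
side 5 [[331, 127], [360, 164], [312, 213], [277, 171]]
side 8 [[331, 127], [360, 164], [312, 213], [277, 171]]
top 3 [[300, 212], [350, 229], [390, 251], [367, 293], [281, 255]]
top 5 [[300, 212], [390, 251], [367, 293], [281, 255]]
top 8 [[300, 212], [390, 251], [367, 293], [281, 255]]
```

```bash
python3 - <<'E'
from h import *
s=bot.read_camera("side");t=bot.read_camera("top")
np.set_printoptions(precision=4,suppress=True)
for nm,S,T in(("rem",[[241,322],[243,220],[295,240],[305,337]],[[135,225],[230,199],[242,246],[152,271]]),
          ("oth",[[277,171],[331,127],[360,164],[312,213]],[[300,212],[390,251],[367,293],[281,255]])):
    X=tri(s,S,t,T); print(nm);print(X)
    print("err",np.abs(proj(s,X)-S).max(),np.abs(proj(t,X)-T).max())
    print("sides",[np.linalg.norm(X[i]-X[(i+1)%4]) for i in range(4)])
    f=(X[0]+X[1])/2;h=(X[2]+X[3])/2;d=f-h
    y=X[0]-X[1]
    print("free mid",f,"hinge",h,"tilt",np.arctan2(d[2],np.hypot(*d[:2])),"yaw d",np.arctan2(d[1],d[0]),"yaw from y",np.arctan2(-y[0],y[1]))
E
```

```text
rem
[[0.5267 0.2509 0.1027]
 [0.5837 0.0679 0.108 ]
 [0.4984 0.043  0.053 ]
 [0.4419 0.2232 0.0502]]
err 0.5952371498221964 0.5289762669636389
sides [np.float64(0.19165234922384558), np.float64(0.10445600275135734), np.float64(0.18883864033353906), np.float64(0.10356511431505633)]
free mid [0.5552 0.1594 0.1053] hinge [0.4702 0.1331 0.0516] tilt 0.5432541123898714 yaw d 0.2997798685715493 yaw from y 0.30190018203060853
oth
[[ 0.561  -0.0697  0.112 ]
 [ 0.4876 -0.2439  0.1148]
 [ 0.4109 -0.2135  0.0488]
 [ 0.4832 -0.0373  0.0479]]
err 0.8305741923635424 0.9611419618397008
sides [np.float64(0.18905368992981283), np.float64(0.10557239033512318), np.float64(0.19045275534895936), np.float64(0.10590054680385413)]
free mid [ 0.5243 -0.1568  0.1134] hinge [ 0.447  -0.1254  0.0484] tilt 0.6621414999182752 yaw d -0.3854385399438099 yaw from y -0.3992661543919095
```

View pics/ztop190.png

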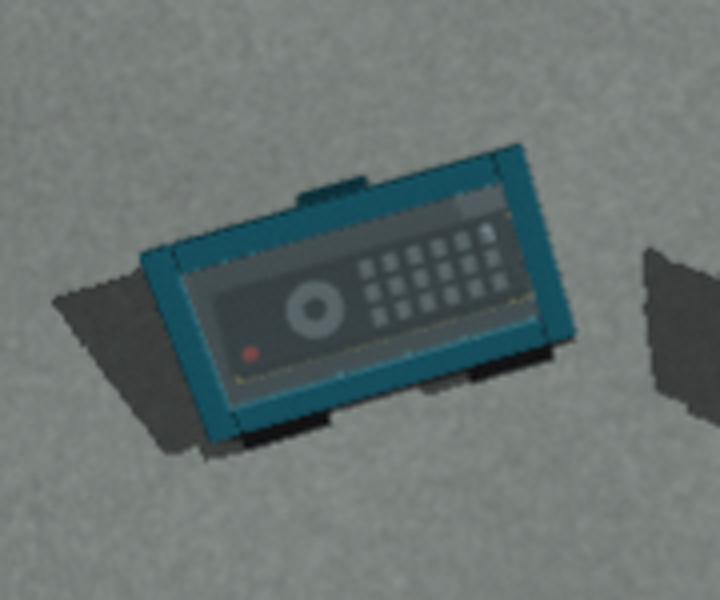

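View pics/zside270.png

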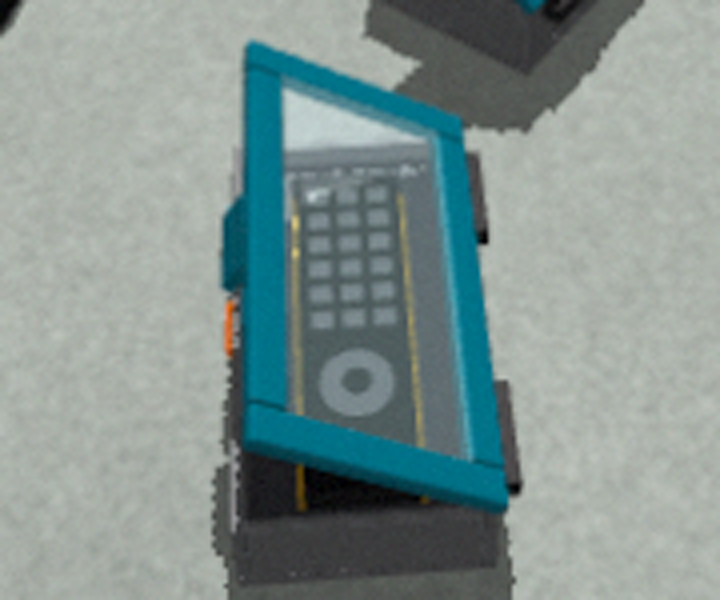

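The remote's lid measures about 104 x 190 mm with its hinge about 0.05 m up, tilted 0.55 rad and yawed 0.30. That agrees with the sizes given. Now I check the route (bottle position, jaw direction) and the press target.

```bash
python3 - <<'E'
from h import *
from scipy.spatial.transform import Rotation as Ro
np.set_printoptions(precision=4,suppress=True)
t=bot.read_camera("top");o=bot.get_obs()
print("bottle base",plane(t,[[64,208]],0.0),"cap if z=.2",plane(t,[[20,190]],.2))
R=Ro.from_quat(np.roll(o["tool_rot"],-1)).as_matrix();print(R,o["eef_pos"])
c,s=np.cos(.3),np.sin(.3);y=np.array([-s,c])
z=R[:2,2];a=np.arctan2(y[1],y[0])-np.arctan2(z[1],z[0]);print("turn z->lid y",(a+np.pi/2)%np.pi-np.pi/2)
h=np.array([.473,.1345])
for d in(.072,.092):
    print(d,((np.r_[h+d*np.array([c,s]),.0]-o["eef_pos"])*1000))
E
```

```text
bottle base [[0.5743 0.4363 0.    ]] cap if z=.2 [[0.5672 0.4318 0.2   ]]
[[-0.     -0.9744  0.2249]
 [-0.0001  0.2249  0.9744]
 [-1.      0.     -0.0001]] [0.1518 0.6577 0.2312]
turn z->lid y 0.526832512010218
0.072 [ 390.0087 -501.9047 -231.2347]
0.092 [ 409.1154 -495.9943 -231.2347]
```

drive_tool --slide '[[30,-38,0],[60,-76,0],[90,-114,0],[120,-152,0],[150,-190,0],[180,-228,0],[210,-266,0],[240,-304,0],[270,-342,0],[300,-380,0]]' --turn '[[0,0,0.05],[0,0,0.1],[0,0,0.15],[0,0,0.2],[0,0,0.25],[0,0,0.3],[0,0,0.35],[0,0,0.4],[0,0,0.45],[0,0,0.527]]' --gripper '[0,0,0,0,0,0,0,0,0,0]'

```text
t: 1.45
eef_pos: [0.4528, 0.276, 0.2316]
tool_rot: [-0.419, 0.57, -0.419, -0.57]
contact_force: [0.9, 0.9, 0.2]
gripper_width: 0.004
```

drive_tool --slide '[[25,-35,0],[50,-70,0],[75,-100,-15],[89,-120,-40],[89,-120,-60],[89,-120,-80],[89,-120,-80],[89,-120,-80]]' --turn '[[0,0,0],[0,0,0],[0,0,0],[0,0,0],[0,0,0],[0,0,0],[0,0,0],[0,0,0]]' --gripper '[0,0,0,0,0,0,0,0]'

```text
t: 2.25
eef_pos: [0.5418, 0.1562, 0.152]
tool_rot: [-0.419, 0.57, -0.419, -0.57]
contact_force: [0.1, 0.0, -0.2]
gripper_width: 0.0
```

```bash
python3 - <<'E'
from h import *
from scipy.spatial.transform import Rotation as Ro
np.set_printoptions(precision=4,suppress=True)
o=bot.get_obs();print(Ro.from_quat(np.roll(o["tool_rot"],-1)).as_matrix(),o["eef_pos"],o["contact_force"])
a=[]
for n in("side","top"):
    r=bot.read_camera(n);im=cv2.cvtColor(r["color"],cv2.COLOR_RGB2BGR)
    p=proj(r,o["eef_pos"])[0];print(n,p)
    x,y=(270,285) if n=="side" else (190,237)
    cv2.drawMarker(im,tuple(int(v) for v in p),(0,0,255),0,6,1)
    a.append(cv2.resize(im[max(0,y-130):y+100,x-130:x+140],(400,340)))
cv2.imwrite("pics/a1.png",np.hstack(a))
E
```

```text
[[ 0.0005 -0.9545 -0.2983]
 [ 0.0004 -0.2983  0.9545]
 [-1.     -0.0006  0.0002]] [0.5418 0.1562 0.152 ] [ 0.0983  0.0449 -0.179 ]
side [249.3624 245.4915]
top [179.8382 214.0401]
```

View pics/a1.png

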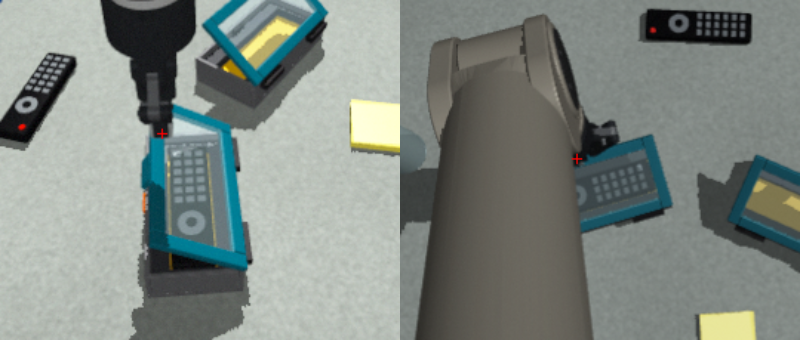

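The closed fingertips sit about 5 cm above the middle of the free edge, on the remote's lid, and the empty case is well clear. Pressing down along the lid's arc.

drive_tool --slide '[[0,0,-15],[0,0,-30],[0,0,-42],[3,1,-50],[6,2,-58],[9,3,-66],[12,4,-74],[15,5,-82],[17,5,-88],[17,5,-88]]' --turn '[[0,0,0],[0,0,0],[0,0,0],[0,0,0],[0,0,0],[0,0,0],[0,0,0],[0,0,0],[0,0,0],[0,0,0]]' --gripper '[0,0,0,0,0,0,0,0,0,0]'

```text
t: 3.35
eef_pos: [0.5591, 0.1615, 0.0638]
tool_rot: [-0.419, 0.57, -0.418, -0.57]
contact_force: [0.7, 1.0, 1.3]
gripper_width: -0.001
```

drive_tool --slide '[[1,0,-3],[1,0,-6],[2,1,-9],[2,1,-11],[2,1,-13],[2,1,-15],[2,1,-15]]' --turn '[[0,0,0],[0,0,0],[0,0,0],[0,0,0],[0,0,0],[0,0,0],[0,0,0]]' --gripper '[0,0,0,0,0,0,0]'

```text
t: 4.05
eef_pos: [0.5608, 0.1621, 0.0508]
tool_rot: [0.419, -0.569, 0.419, 0.57]
contact_force: [-8.1, -2.2, 24.2]
gripper_width: -0.002
```

The force is 24 N with the tip at z = 0.0508 m, matching the given shut height of 0.051 m: that is the hard stop. I'll lift straight up and look.

drive_tool --slide '[[0,0,5],[0,0,20],[0,0,50],[0,0,90],[0,30,130],[0,75,150],[0,120,150],[0,160,150],[0,160,150],[0,160,150]]' --turn '[[0,0,0],[0,0,0],[0,0,0],[0,0,0],[0,0,0],[0,0,0],[0,0,0],[0,0,0],[0,0,0],[0,0,0]]' --gripper '[0,0,0,0,0,0,0,0,0,0]'

```text
t: 5.05
eef_pos: [0.5602, 0.323, 0.2008]
tool_rot: [0.418, -0.57, 0.418, 0.57]
contact_force: [-0.4, -0.3, 0.3]
gripper_width: -0.005
```

```bash
python3 - <<'E'
from h import *
a=[];np.set_printoptions(precision=4,suppress=True)
for n in("side","top"):
    r=bot.read_camera(n);im=cv2.cvtColor(r["color"],cv2.COLOR_RGB2BGR)
    cs,_=cv2.findContours(teal(r),cv2.RETR_EXTERNAL,cv2.CHAIN_APPROX_NONE)
    for k in cs:
        if cv2.contourArea(k)>800: 
            p=cv2.approxPolyDP(cv2.convexHull(k),5,True).reshape(-1,2)
            print(n,p.tolist()); print(plane(r,p,.051))
    a.append(cv2.resize(im,(400,300)))
cv2.imwrite("pics/a2.png",np.hstack(a))
o=bot.get_obs();print(o["contact_force"],o["t"],o["eef_pos"])
E
```

```text
side [[292, 239], [304, 337], [233, 343], [234, 243]]
[[0.5057 0.0401 0.051 ]
 [0.4439 0.224  0.051 ]
 [0.5418 0.258  0.051 ]
 [0.6043 0.0739 0.051 ]]
side [[331, 127], [360, 164], [311, 212], [277, 171]]
[[ 0.4981 -0.3447  0.051 ]
 [ 0.4116 -0.2107  0.051 ]
 [ 0.4864 -0.0365  0.051 ]
 [ 0.5828 -0.1441  0.051 ]]
side [[284, 70], [291, 114], [217, 117], [222, 72]]
[[ 0.691  -0.6334  0.051 ]
 [ 0.6088 -0.3825  0.051 ]
 [ 0.7911 -0.3252  0.051 ]
 [ 0.8732 -0.5783  0.051 ]]
top [[300, 212], [390, 251], [367, 293], [281, 255]]
[[ 0.5723 -0.0747  0.051 ]
 [ 0.4967 -0.2613  0.051 ]
 [ 0.41   -0.213   0.051 ]
 [ 0.4816 -0.0373  0.051 ]]
top [[229, 196], [242, 244], [152, 270], [140, 221]]
[[0.6015 0.0742 0.051 ]
 [0.5017 0.0432 0.051 ]
 [0.4431 0.2231 0.051 ]
 [0.5427 0.2552 0.051 ]]
top [[547, 82], [559, 109], [559, 172], [469, 199], [436, 113]]
[[ 0.8854 -0.622   0.051 ]
 [ 0.8222 -0.6435  0.051 ]
 [ 0.6778 -0.6305  0.051 ]
 [ 0.6118 -0.4313  0.051 ]
 [ 0.8019 -0.3684  0.051 ]]
[-0.4859  0.0706 -1.0015] 5.15 [0.5611 0.3203 0.2009]
```

View pics/a2.png

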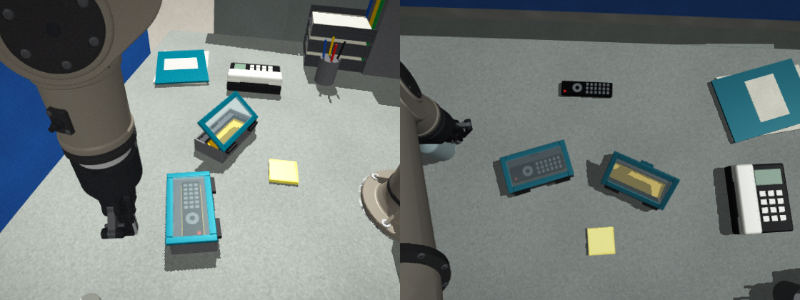

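The lid is shut and flat: both views put its corners in the same places at z = 0.051 m, and it stays there untouched. The empty lid's corners are unchanged. The tool is near the bottle, so I'll back off before handing in.

drive_tool --slide '[[0,-20,20],[0,-40,40],[0,-60,60],[0,-60,60],[0,-60,60],[0,-60,60]]' --turn '[[0,0,0],[0,0,0],[0,0,0],[0,0,0],[0,0,0],[0,0,0]]' --gripper '[0,0,0,0,0,0]'

```text
t: 5.75
eef_pos: [0.5605, 0.2606, 0.2599]
tool_rot: [0.419, -0.569, 0.42, 0.57]
contact_force: [0.2, 0.4, -0.4]
gripper_width: -0.001
```

```bash
python3 - <<'E'
from h import *
r=bot.read_camera("side")
cs,_=cv2.findContours(teal(r),cv2.RETR_EXTERNAL,cv2.CHAIN_APPROX_NONE)
print([cv2.approxPolyDP(cv2.convexHull(k),5,True).reshape(-1,2).tolist() for k in cs if cv2.contourArea(k)>800])
o=bot.get_obs();print(o["t"],o["contact_force"],o["eef_pos"])
print(bot.hand_in())
E
```

```text
[[[292, 239], [304, 337], [233, 343], [234, 243]], [[331, 127], [360, 164], [312, 213], [277, 171]], [[285, 71], [291, 114], [217, 117], [222, 72]]]
5.8 [-0.14988377  0.56152595  0.21193064] [0.56028677 0.26087678 0.25963202]
the job is handed in; nothing more can be done
None
```

I pressed the free edge of the remote case's lid down with the closed fingers until it met the hard stop, then backed the arm away and handed in at about 5.8 s. At the stop the vertical force was 24 N with the fingertip at z = 0.0508 m, against 0.051 m expected when shut.

After I let go, the lid stayed flat. The two cameras agreed on its corners to within about 4 mm at 0.051 m height. A later side picture, just before hand-in, showed no change.

The empty case's lid corners were at the same pixels as at the start, and the force on the tool was about zero. No check failed or disagreed.

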